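Run the row of blanks up to the stop and shut the keeper

ROBOT

A 6-joint arm with a two-finger parallel gripper is mounted at the origin on the work surface. World frame = base frame: x ahead of the robot, y to its left, z up, the work surface at z = 0. Lengths are in mm, angles in degrees, forces in N, time in s.
With the tool pointing down it reaches from about 325 to 925 mm from the base axis. Payload 3.1 kg.
Tool frame: the origin (TCP) lies at the very end of the fingers, on their centre line; the grasp point (between the pads) lies 19 mm behind it; z points along the fingers, y is the direction in which the jaws open and shut (so a half turn about z gives the same grasp; the last joint's range is limited). The gripper opens to 85 mm and grips with 20 to 120 N. Pads are 22 mm wide; open, the fingers measure 114 mm over their backs; the gripper's body (76 mm by 85 mm) begins 54 mm behind the grasp point. The pads swing forward as they close: fully open they stand 13 mm farther back than shut.
Start: joints at [60.665, 12.427, 92.441, -0, 75.132, -6.429], TCP at [243.254, 575.731, 231.3] pointing down, gripper open.
Joint ranges: [-157.48, 157.48], [-44.54, 120.13], [17.64, 146.25], [-64.5, 244.5], [7.68, 150.69], [-147.95, 147.95]. Speed limits (degrees/s): [159.86, 159.86, 180, 180, 180, 180].

INTERFACE

Orientations are given as [roll, pitch, yaw] about the fixed x, y, z axes, in that order (R = Rz(yaw) Ry(pitch) Rx(roll)).
In Python, from workcell import robot gives the robot as it stands. The module is installed in compiled form; this text tells all that it offers.
- The arm moves only by the tool apply_moves, never from a script. Its argument "steps" is a list of rows, each a list of 3 entries, a list of its own where there are three numbers: the shift along the tool's x, y, z in m, then the turn, a rotation vector about the tool's x, y, z in rad, then the finger opening in m, from 0 to 0.0854. In form: [[[dx, dy, dz], [ax, ay, az], gripper], ...]. A call has 1 to 12 rows; each row shifts and turns the commanded pose from where the row before left it, along the tool's axes as they then stand; what a row does not reach is not made up. A row lasts 1/10 s, in which the tool goes at most 50 mm and 8.59 degrees, less where a joint would pass 70% of its speed; a pose out of reach is approached as far as the arm can. A call is refused whole if a number of a shift passes 0.05 or a number of a turn 0.15, either way. A call with a gripper value outside its range is refused whole. The fingers move at their own pace and stop on an object; "force" is the grip in N (left out, the last holds). Time passes only in rows, so rows that do not move let the fingers close. It gives the time, the measured TCP pose, the force and the opening at its end, in the units of the state.
- robot.state(): the state, without advancing time (a new reading comes with each control period).
- robot.camera(name): name is "side" or "top" or "wrist"; returns (picture, depth): 480x640x3 uint8, blue, green, red; 480x640 float32, mm along the optical axis (not along the pixel's ray), 0 where there is no reading.
- robot.calibration(name): a dict with "fx", "fy", "cx", "cy" (pixels), "k1" (the pictures are not rectified: a ray, as slopes to the right and down, at radius r is drawn at 1 + k1 r^2 times it, then the intrinsics apply), "camera_from_world" (4x4, takes a point from world to camera coordinates). Camera axes: x right, y down, z forward; pixel columns grow to the right and rows downward; lengths in mm; the calibration is good to about 2 mm. A picture is of the moment at which its call begins: read the wrist's pose just before it. calibration takes no time and is no camera call; for the wrist camera it gives the pose at the moment of the call.
- robot.close_job(): hands the job in, once; it reports no verdict.
The state is a dict: "time": time; "qpos": joint angles; "joint_vel": joint speeds; "joint_efforts": joint torques, N m; "ee_pos": TCP position; "eef_rot": TCP orientation; "wrist_force": force on the tool from outside, world axes, zero at the start; "ft_torque": the same for the moment, N m; "opening": opening from 0.0 (shut) to 1.0 (fully open).
Only numpy, scipy, OpenCV 4.12 (cv2) and the standard library are available. Lean on these libraries where they do the work, as an engineer would, in place of code of your own. Each camera call takes 0.05 s, during which the arm holds its last target.

TASK

Line up the four photo-block blanks on the alignment rail ready for their transfer strip: push the row from behind, with the fingertips on its last blank only, so that all four slide together as one train along the channel until it is fully home against the steel end stop. Then push the red post to swing the keeper fully shut, square across the channel behind the last blank. Slide the blanks, never lift one or let the row come apart, and leave the other things on the bench where they are.

Things in the scene. Friction and masses are not known exactly. Their poses are not given: they have to be found in the camera images.
- rail: Alignment rail, fixed to the bench: aluminium base plate 359 x 110 x 8 mm with two black side rails (16 mm wide, 10 mm high, tops 18 mm above the bench) that make a straight channel 51.5 mm wide, its floor 8 mm above the bench. Origin on the bench, on the channel's centre line. x runs along the channel towards the steel end stop, y across it, z up. Channel: x = -185 mm (open end) to +160 mm (stop).
- stop_face (a point): Centre of the working face of the end stop (14 mm thick, top 32 mm above the bench), at x = +160 mm, y = 0 in the rail's frame, 17 mm above the bench. Axes as the rail's. When the row of four is home, the back face of the last blank is 200 mm from here, at x = -40 mm.
- blank1: The foremost blank, nearest the end stop: a photo-block blank, brown fibreboard, white top, 50 x 50 x 18 mm, about 35 g, flat and loose in the channel (origin at the centre of its underside, 8 mm above the bench; top 26 mm). The four form a touching row and slide easily. Axes as the rail's at the start.
- blank2: The second blank: a photo-block blank, brown fibreboard, white top, 50 x 50 x 18 mm, about 35 g, flat and loose in the channel (origin at the centre of its underside, 8 mm above the bench; top 26 mm). The four form a touching row and slide easily. Axes as the rail's at the start.
- blank3: The third blank: a photo-block blank, brown fibreboard, white top, 50 x 50 x 18 mm, about 35 g, flat and loose in the channel (origin at the centre of its underside, 8 mm above the bench; top 26 mm). The four form a touching row and slide easily. Axes as the rail's at the start.
- blank4: The last blank of the row, farthest from the stop; its back face is free to push on: a photo-block blank, brown fibreboard, white top, 50 x 50 x 18 mm, about 35 g, flat and loose in the channel (origin at the centre of its underside, 8 mm above the bench; top 26 mm). The four form a touching row and slide easily. Axes as the rail's at the start.
- keeper (a joint): Angle of the keeper, a flat steel bar that turns level. 0: it lies along the -y side rail (far from the robot), pointing back to -x. Negative, to -0.7: swung outwards, off the channel. Growing: swings in over the channel to its limit +1.57, fully shut: square across the channel, 2.5 mm clear of the back of a row that is home. Starts at -0.6 to -0.05. About 0.6 N at the post; stays where left.
- keeper_pivot (a point): The keeper's upright pivot axis, on top of the -y side rail, 18 mm above the bench, at x = -49.5 mm, y = -33.75 mm in the rail's frame. The bar is 14 mm wide, 6 mm thick (19 to 25 mm above the bench) and reaches 66 mm from this axis.
- keeper_post (a point): Middle of the red thumb post standing on the keeper, 12 mm in diameter, 20 mm tall, from 25 to 45 mm above the bench, 52 mm from the pivot axis. Push on it to swing the keeper. At joint angle q it is at (-52 cos q, +52 sin q) mm from the pivot along the rail's x and y.
- spare_mid (a point): Centre of a loose spare blank, white top, 50 x 50 x 18 mm, lying on the bench. Not part of the job.
- printed_mid (a point): Centre of a finished blank with a teal top, 50 x 50 x 18 mm, lying on the bench. Not part of the job.
- tape_mid (a point): Centre of a roll of amber heat tape lying flat, 76 mm across, 19 mm high. Not part of the job.
- mug_mid (a point): Centre of a white mug, 82 mm across, 95 mm high. Not part of the job.
- cleaner_mid (a point): Centre of a white bottle with a blue cap, 56 mm across, 150 mm high, standing. Not part of the job.
- roller_mid (a point): A rubber hand roller with a wooden handle lying on the bench, 150 mm long, 35 mm high; the point is between roller and handle. Not part of the job.
- jar_mid (a point): Centre of an amber jar with a black lid, 60 mm across, 60 mm high. Not part of the job.
Mind the look-alikes: they are no part of the job. What is shaped like the blank1 but black or purple is not meant.

How it is judged (in metres and radians):
On the way, in this order (a step that is already met when the one before it is completed fails the run):
1. the whole row is home against the end stop, the keeper still open (x of blank1 in the frame of rail between 0.1325 and 0.137 m and y of blank1 in the frame of rail between -0.004 and 0.004 m and z of each of blank1, blank2, blank3, blank4 in the frame of rail below 0.011 m and angle between each of blank1, blank2, blank3, blank4's own z axis and vertical below 0.08 rad and x of blank2 in the frame of rail between 0.082 and 0.087 m and y of blank2 in the frame of rail between -0.004 and 0.004 m and x of blank3 in the frame of rail between 0.0315 and 0.037 m and y of blank3 in the frame of rail between -0.004 and 0.004 m and x of blank4 in the frame of rail between -0.019 and -0.013 m and y of blank4 in the frame of rail between -0.004 and 0.004 m and value of joint keeper below 0.8 rad), for 0.2 s.
2. the keeper is shut behind the row (value of joint keeper above 1.45 rad), for 0.2 s.
At the end, for the whole second after the job is handed in: All four blanks lie flat in the channel (tilt under 0.08 rad, within 4 mm of its centre line), the foremost within 2.5 mm of the end stop and the last within 4 mm of its place in a closed row; the keeper is at 1.45 rad or more (shut is 1.57) (x of blank1 in the frame of rail between 0.1325 and 0.137 m and y of blank1 in the frame of rail between -0.004 and 0.004 m and z of each of blank1, blank2, blank3, blank4 in the frame of rail below 0.011 m and angle between each of blank1, blank2, blank3, blank4's own z axis and vertical below 0.08 rad and x of blank2 in the frame of rail between 0.082 and 0.087 m and y of blank2 in the frame of rail between -0.004 and 0.004 m and x of blank3 in the frame of rail between 0.0315 and 0.037 m and y of blank3 in the frame of rail between -0.004 and 0.004 m and x of blank4 in the frame of rail between -0.019 and -0.013 m and y of blank4 in the frame of rail between -0.004 and 0.004 m and value of joint keeper above 1.45 rad); the robot touches nothing.
It fails at once if a blank was lifted: raised more than 8 mm or tipped more than 0.35 rad (z of any of blank1, blank2, blank3, blank4 in the frame of rail above 0.016 m or angle between any of blank1, blank2, blank3, blank4's own z axis and vertical above 0.35 rad).
It fails at once if one of the three foremost blanks was itself pushed or gripped by the fingers (over 3 N) (contact force between the fingers and blank1 above 3 N or contact force between the fingers and blank2 above 3 N or contact force between the fingers and blank3 above 3 N).
It fails at once if the row came apart: a gap of more than 8 mm between neighbours (distance between blank1 and blank2 above 0.058 m or distance between blank2 and blank3 above 0.058 m or distance between blank3 and blank4 above 0.058 m).
It fails at once if another thing on the bench was moved by more than 15 mm (distance of any of spare_mid, printed_mid, tape_mid, mug_mid, cleaner_mid, roller_mid, jar_mid from where it was at the start of the episode above 0.015 m).
It also fails if it takes over 51 s, if anything falls off the work surface, if the arm or the gripper's body presses on something with over 40 N, if the wrist force passes 120 N, or if a joint passes its speed limit or range.

## Working session

There is one attempt and no reset: what is moved stays moved. The work goes in short steps, Python scripts to look and compute and a tool call to move; the robot and the scene stay as the last step left them, time stands still between calls to the robot, and variables do not carry over. Pictures are saved under pics/ and viewed, and the job is handed in when it is done.

Besides the shell and the picture viewer there is one more tool, called as name(argument=value, ...), one argument or row to a line, values as JSON. apply_moves: Moves the arm, as the interface text tells. Its arguments: {"type":"object","properties":{"steps":{"type":"array","items":{"type":"array"}},"force":{"type":"number"}},"required":["steps"]}

```bash
mkdir -p pics
python3 - <<'E'
from workcell import robot
import cv2, numpy as np
s=robot.state(); print({k:np.round(v,3).tolist() for k,v in s.items()})
for n in ("top","side"):
    p,d=robot.camera(n); cv2.imwrite(f"pics/{n}0.png",p); np.save(f"{n}0.npy",d)
    c=robot.calibration(n); print(n,{k:np.round(v,4).tolist() for k,v in c.items()})
E
```

```text
{'time': 0.0, 'qpos': [60.664, 12.477, 92.528, -0.001, 75.131, -6.429], 'joint_vel': [0.067, -0.067, -0.112, -0.042, 0.041, -0.013], 'joint_efforts': [0.0, -39.684, -30.386, -0.0, 0.01, 0.0], 'ee_pos': [242.858, 575.012, 229.972], 'eef_rot': [-179.865, -0.015, 157.094], 'wrist_force': [-0.108, -0.044, -0.97], 'ft_torque': [0.005, -0.01, 0.013], 'opening': 1.004}
top {'fx': 550.5325, 'fy': 550.5325, 'cx': 313.8567, 'cy': 238.3568, 'k1': -0.1204, 'camera_from_world': [[-0.0276, -0.9995, -0.0179, 10.8923], [-0.993, 0.0295, -0.1146, 547.7965], [0.1151, 0.0146, -0.9932, 1284.1192], [0.0, 0.0, 0.0, 1.0]]}
side {'fx': 478.6682, 'fy': 478.6682, 'cx': 326.9052, 'cy': 240.8482, 'k1': -0.073, 'camera_from_world': [[0.9439, -0.3302, 0.0031, -548.3687], [-0.2128, -0.6156, -0.7588, 156.655], [0.2525, 0.7156, -0.6513, 1136.7884], [0.0, 0.0, 0.0, 1.0]]}
```

View pics/top0.png

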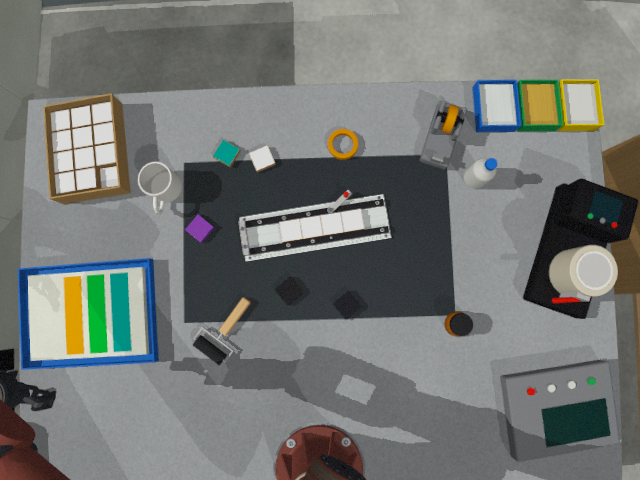

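View pics/side0.png

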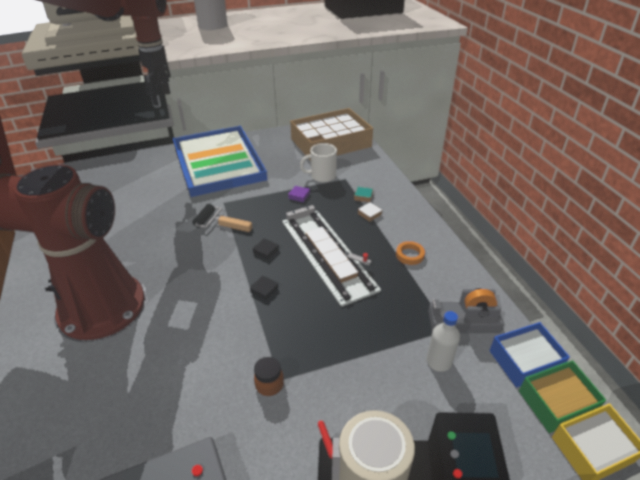

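Run:
```python
import cv2
p=cv2.imread("pics/top0.png")[175:275,220:410]
cv2.imwrite("pics/top0z.png",cv2.resize(p,None,fx=4.2,fy=4.2,interpolation=cv2.INTER_CUBIC))
p=cv2.imread("pics/side0.png")[190:310,260:400]
cv2.imwrite("pics/side0z.png",cv2.resize(p,None,fx=4.5,fy=4.5,interpolation=cv2.INTER_CUBIC))
```

```text
(no output)
```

View pics/top0z.png

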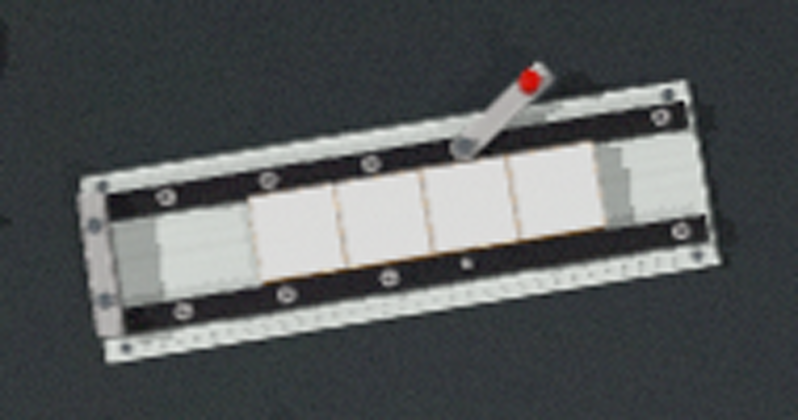

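View pics/side0z.png

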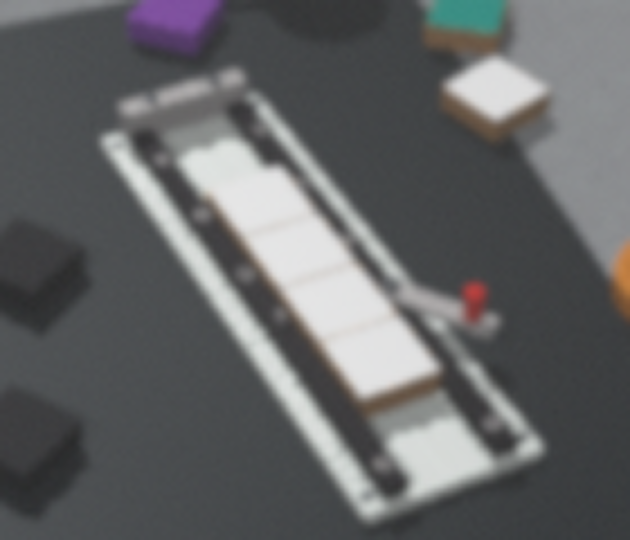

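```bash
cat > h.py <<'E'
import numpy as np, cv2
from workcell import robot
from scipy.optimize import least_squares
def proj(P,c):
    P=np.atleast_2d(np.asarray(P,float)); M=np.array(c["camera_from_world"])
    q=P@M[:3,:3].T+M[:3,3]; s=q[:,:2]/q[:,2:]; r=(s**2).sum(1,keepdims=True)
    s=s*(1+c["k1"]*r); return s*[c["fx"],c["fy"]]+[c["cx"],c["cy"]]
def unproj(uv,z,c):
    uv=np.asarray(uv,float); o=least_squares(lambda a: (proj([[a[0],a[1],z]],c)-uv).ravel(),[550,0]); return o.x
def r2w(P,pose):
    P=np.atleast_2d(np.asarray(P,float)); x,y,t=pose; R=np.array([[np.cos(t),-np.sin(t)],[np.sin(t),np.cos(t)]])
    return np.c_[P[:,:2]@R.T+[x,y],P[:,2]]
def w2r(P,pose):
    P=np.atleast_2d(np.asarray(P,float)); x,y,t=pose; R=np.array([[np.cos(t),-np.sin(t)],[np.sin(t),np.cos(t)]])
    return np.c_[(P[:,:2]-[x,y])@R,P[:,2:]]
E
python3 - <<'E'
from h import *
ct,cs=robot.calibration("top"),robot.calibration("side")
pl=np.array([[174,-55,8],[-185,-55,8],[-185,55,8],[174,55,8]],float)
tp=np.array([[78,180],[687,82],[720,264],[106,362]])/4.2+[220,175]-.4
sp=np.array([[258,92],[543,448],[368,520],[104,138]])/4.5+[260,190]-.4
st=slice(1,4)  # side: skip the corner hidden by stop
for nm,f in (("top",lambda p:(proj(r2w(pl,p),ct)-tp).ravel()),("side",lambda p:(proj(r2w(pl[1:],p),cs)-sp[1:]).ravel()),
  ("both",lambda p:np.r_[(proj(r2w(pl,p),ct)-tp).ravel(),(proj(r2w(pl[1:],p),cs)-sp[1:]).ravel()])):
    o=least_squares(f,[560,0,1.7]); print(nm,np.round(o.x,3),np.round(o.fun,1))
pose=o.x
for lab,uv,z in (("blank4 back near",(605,228),26),("blank4 back far",(596,143),26),("b1 front far",(250,200),26),("b1 front near",(260,283),26),("post",(530,78),45),("pivot",(463,148),25)):
    w=unproj(np.array(uv)/4.2+[220,175]-.4,z,ct); print(lab,np.round(w,1),np.round(w2r([[*w,z]],pose),1))
for lab,uv,z in (("s b4 far",(440,374),26),("s b4 near",(366,404),26),("s post",(475,287),45)):
    w=unproj(np.array(uv)/4.5+[260,190]-.4,z,cs); print(lab,np.round(w,1),np.round(w2r([[*w,z]],pose),1))
np.save("pose.npy",pose)
E
```

```text
top [576.948  -0.825   1.702] [ 0.4 -0.4 -0.3 -0.3 -0.3  0.3  0.2  0.4]
side [ 5.80515e+02 -3.73000e-01  1.69900e+00] [ 0.4  0.3 -0.3 -0.6 -0.1  0.3]
both [578.197  -0.862   1.703] [ 0.4 -0.8 -0.3 -0.9 -0.3 -0.3  0.2 -0.  -0.2  0.6 -0.9 -0.2 -1.   0.7]
blank4 back near [ 567.9 -125. ] [[-121.7   26.6   26. ]]
blank4 back far [ 617.3 -121.7] [[-125.   -22.8   26. ]]
b1 front far [590.2  78. ] [[ 76.6 -22.3  26. ]]
b1 front near [542.1  73.2] [[78.2 26.  26. ]]
post [652.7 -84.2] [[-92.5 -62.8  45. ]]
pivot [616.8 -45.2] [[-49.1 -32.5  25. ]]
s b4 far [ 619.1 -120.3] [[-123.8  -24.8   26. ]]
s b4 near [ 572.2 -128.7] [[-126.    22.7   26. ]]
s post [656.  -79.5] [[-88.2 -66.8  45. ]]
```

apply_moves(
  steps=[
    [[0,0,0],[0,0,0.13],0],
    [[0,0,0],[0,0,0.13],0],
    [[0,0,0],[0,0,0.13],0],
    [[0,0,0],[0,0,0.13],0],
    [[0,0,0],[0,0,0.13],0],
    [[0,0,0],[0,0,0.13],0],
    [[0,0,0],[0,0,0.13],0],
    [[0,0,0],[0,0,0.13],0],
    [[-0.04,0.013,0],[0,0,0],0],
    [[-0.04,0.013,0],[0,0,0],0],
    [[-0.04,0.013,0],[0,0,0],0],
    [[-0.04,0.013,0],[0,0,0],0],
  ],
)

```text
time: 1.3
ee_pos: [315.7, 422.2, 230.6]
eef_rot: [-180.0, 0.0, 97.5]
wrist_force: [1.4, 0.2, 0.2]
opening: -0.002
```

apply_moves(
  steps=[
    [[-0.04,0.013,0],[0,0,0],0],
    [[-0.04,0.013,0],[0,0,0],0],
    [[-0.04,0.013,0],[0,0,0],0],
    [[-0.04,0.013,0],[0,0,0],0],
    [[-0.04,0.013,0],[0,0,0],0],
    [[-0.04,0.013,0],[0,0,0],0],
    [[-0.04,0.013,0],[0,0,0],0],
    [[-0.04,0.013,0],[0,0,0],0],
    [[-0.04,0.013,0],[0,0,0],0],
    [[-0.04,0.013,0],[0,0,0],0],
    [[-0.04,0.013,0],[0,0,0],0],
    [[-0.04,0.013,0],[0,0,0],0],
  ],
)

```text
time: 2.5
ee_pos: [533.2, -33.2, 230.8]
eef_rot: [-180.0, -0.0, 97.5]
wrist_force: [1.3, 0.3, 0.5]
opening: 0.003
```

apply_moves(
  steps=[
    [[-0.04,0.013,0],[0,0,0],0],
    [[-0.04,0.013,0],[0,0,0],0],
    [[-0.04,0.014,0],[0,0,0],0],
    [[0,0,0],[0,0,0],0],
    [[0,0,0],[0,0,0],0],
    [[0,0,0],[0,0,0],0],
  ],
)

```text
time: 3.1
ee_pos: [587.7, -144.4, 230.6]
eef_rot: [-179.9, -0.1, 97.5]
wrist_force: [-0.3, 0.3, -0.3]
opening: -0.001
```

Run:
```python
from h import *
s=robot.state(); pose=np.load("pose.npy"); print(s["time"],s["ee_pos"],s["eef_rot"],s["opening"],s["wrist_force"],np.degrees(pose[2]),w2r([s["ee_pos"]],pose))
c=robot.calibration("wrist"); p,d=robot.camera("wrist"); cv2.imwrite("pics/w1.png",p); np.save("w1.npy",d)
import pickle; pickle.dump(c,open("w1.pkl","wb"))
p,d=robot.camera("top"); cv2.imwrite("pics/top1.png",p)
```

```text
3.1 [ 587.67187346 -144.40261273  230.62998745] [-1.79921171e+02 -6.93103971e-02  9.75342172e+01] -0.001122912547417694 [-0.33465799  0.34764887 -0.29652739] 97.56802475261482 [[-143.53836283    9.5125036   230.62998745]]
```

View pics/w1.png

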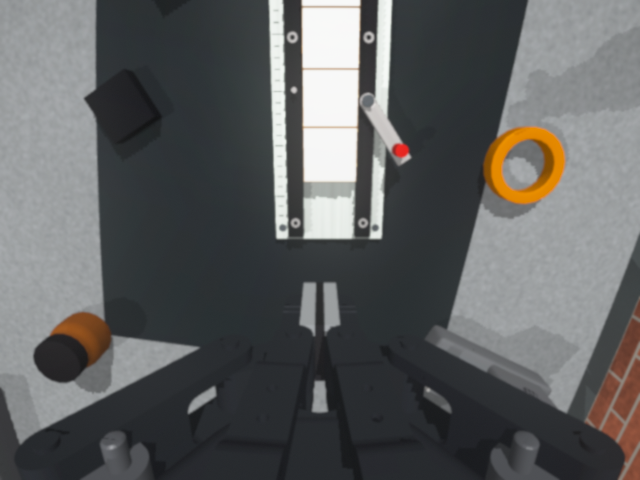

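Run:
```python
from h import *
import pickle
c=pickle.load(open("w1.pkl","rb")); pose=np.load("pose.npy")
for lab,uv,z in (("plate L",(276,239),8),("plate R",(382,239),8),("b4L",(303,182),26),("b4R",(357,182),26),("b3L",(303,127),26),("b3R",(357,126),26),("railin L",(303,239),18),("railin R",(354,239),18),("railinL far",(302,5),18),("railinR far",(360.5,5),18),("pivot",(367,101),25),("post",(402,149),45)):
    w=unproj(uv,z,c); print(lab,np.round(w,1),np.round(w2r([[*w,z]],pose),1))
```

```text
plate L [ 547.6 -192.1] [[-185.5   55.5    8. ]]
plate R [ 657.6 -177.5] [[-185.5  -55.5    8. ]]
b4L [ 569.  -126.3] [[-123.1   25.7   26. ]]
b4R [ 619.9 -119.5] [[-123.1  -25.7   26. ]]
b3L [562.9 -76.1] [[-72.5  25.1  26. ]]
b3R [611.7 -68.6] [[-71.6 -24.3  26. ]]
railin L [ 575.7 -185.2] [[-182.4   26.7   18. ]]
railin R [ 627.1 -178.3] [[-182.4  -25.1   18. ]]
railinL far [549.   26.9] [[31.4 25.3 18. ]]
railinR far [599.6  33.8] [[ 31.5 -25.8  18. ]]
pivot [617.4 -45.7] [[-49.6 -32.9  25. ]]
post [652.3 -82.7] [[-90.9 -62.6  45. ]]
```

Run:
```python
import cv2
p=cv2.imread("pics/w1.png")[60:345,260:440]
cv2.imwrite("pics/w1z.png",cv2.resize(p,None,fx=2,fy=2,interpolation=cv2.INTER_CUBIC))
```

```text
(no output)
```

View pics/w1z.png

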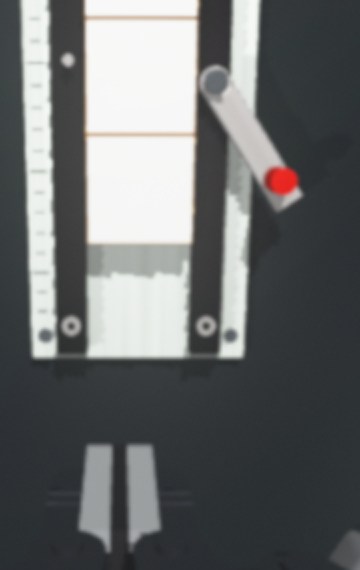

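apply_moves(
  steps=[
    [[-0.0085,0.0095,0.04],[0,0,0],0],
    [[0,0,0.04],[0,0,0],0],
    [[0,0,0.04],[0,0,0],0],
    [[0,0,0.03],[0,0,0],0],
    [[0,0,0.02],[0,0,0],0],
    [[0,0,0.01],[0,0,0],0],
    [[0,0,0],[0,0,0],0],
    [[0,0,0],[0,0,0],0],
    [[0,0,0],[0,0,0],0],
  ],
)

```text
time: 4.1
ee_pos: [600.5, -152.9, 53.5]
eef_rot: [179.8, 0.1, 97.5]
wrist_force: [-0.8, -0.5, 0.1]
opening: 0.002
```

Run:
```python
from h import *
s=robot.state(); pose=np.load("pose.npy"); print(s["time"],s["ee_pos"],s["eef_rot"],w2r([s["ee_pos"]],pose))
c=robot.calibration("wrist"); p,d=robot.camera("wrist"); cv2.imwrite("pics/w2.png",p)
print(proj([s["ee_pos"]],c))
```

```text
4.1 [ 600.5305258  -152.89931913   53.45931825] [1.79810226e+02 1.02152953e-01 9.75258993e+01] [[-153.65458171   -2.11509611   53.45931825]]
[[320.5156465  300.75026154]]
```

View pics/w2.png

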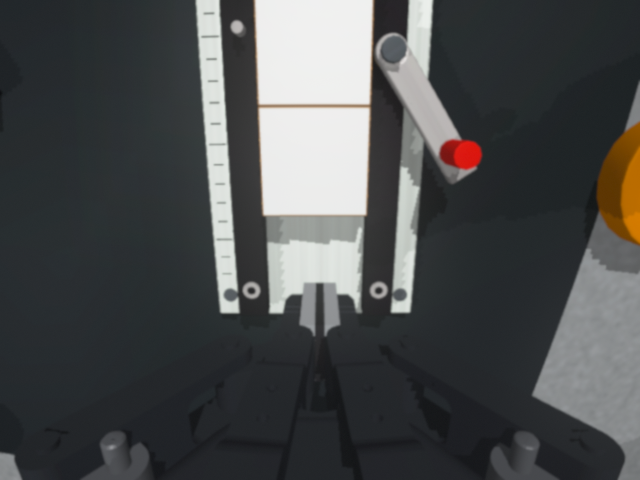

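apply_moves(
  steps=[
    [[0,-0.0015,0.02],[0,0,0],0],
    [[0,0,0.01],[0,0,0],0],
    [[0,0,0.005],[0,0,0],0],
    [[0,0,0.0],[0,0,0],0],
    [[0,0,0],[0,0,0],0],
    [[0,0,0],[0,0,0],0],
  ],
)

```text
time: 4.75
ee_pos: [598.1, -153.0, 17.1]
eef_rot: [179.9, 0.0, 97.5]
wrist_force: [-0.4, -0.0, -0.0]
opening: 0.001
```

Run:
```python
from h import *
pose=np.load("pose.npy")
for i in range(2):
    s=robot.state();  print(s["time"],s["ee_pos"],s["eef_rot"],w2r([s["ee_pos"]],pose),s["wrist_force"])
    p,d=robot.camera("side"); cv2.imwrite("pics/s2.png",cv2.resize(p[180:330,250:410],None,fx=4,fy=4,interpolation=cv2.INTER_CUBIC))
```

```text
4.75 [ 598.13300432 -153.01387306   17.07183852] [1.79929236e+02 3.90266262e-02 9.75054830e+01] [[-153.45237654    0.27662814   17.07183852]] [-0.40004954 -0.03213931 -0.02735908]
4.8 [ 598.11743393 -152.97489537   17.08448941] [1.79929640e+02 3.83521930e-02 9.75062921e+01] [[-153.4116877     0.28692942   17.08448941]] [ 0.61804492 -0.69914672  0.56993991]
```

View pics/s2.png

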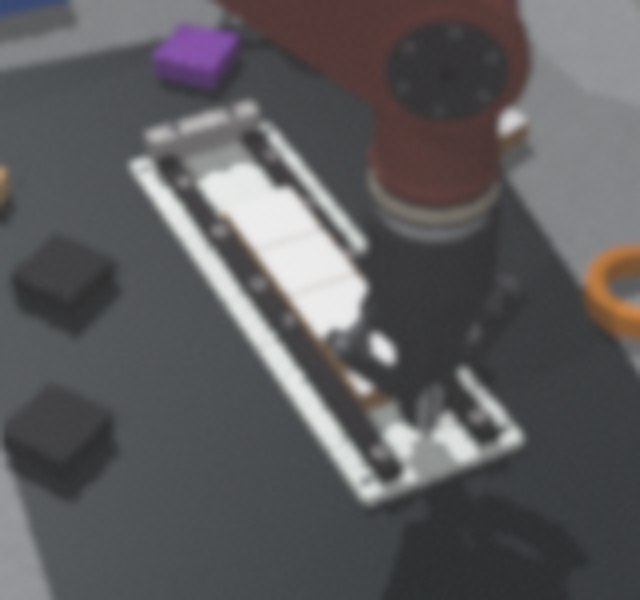

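apply_moves(
  steps=[
    [[0.005,0,0.0025],[0,0,0],0],
    [[0.005,0,0],[0,0,0],0],
    [[0.003,0,0],[0,0,0],0],
    [[0.002,0,0],[0,0,0],0],
    [[0.002,0,0],[0,0,0],0],
    [[0.002,0,0],[0,0,0],0],
    [[0.002,0,0],[0,0,0],0],
    [[0.002,0,0],[0,0,0],0],
    [[0.002,0,0],[0,0,0],0],
    [[0.002,0,0],[0,0,0],0],
    [[0.003,0,0],[0,0,0],0],
    [[0.003,0,0],[0,0,0],0],
  ],
)

```text
time: 6.05
ee_pos: [593.2, -119.9, 13.9]
eef_rot: [180.0, 0.0, 97.5]
wrist_force: [-0.3, -1.0, -1.0]
opening: 0.002
```

apply_moves(
  steps=[
    [[0.004,0,0],[0,0,0],0],
    [[0.004,0,0],[0,0,0],0],
    [[0.004,0,0],[0,0,0],0],
    [[0.004,0,0],[0,0,0],0],
    [[0.004,0,0],[0,0,0],0],
    [[0.004,0,0],[0,0,0],0],
    [[0,0,0],[0,0,0],0],
  ],
)

```text
time: 6.75
ee_pos: [589.8, -95.4, 13.7]
eef_rot: [-180.0, -0.0, 97.5]
wrist_force: [0.6, 0.0, 1.5]
opening: -0.001
```

Run:
```python
from h import *
pose=np.load("pose.npy")
s=robot.state();  print(s["time"],s["ee_pos"],s["eef_rot"],w2r([s["ee_pos"]],pose),s["wrist_force"])
c=robot.calibration("wrist"); p,d=robot.camera("wrist"); cv2.imwrite("pics/w3.png",p)
```

```text
6.75 [589.7544935  -95.43894306  13.70935554] [-1.79979503e+02 -3.88372443e-02  9.75262646e+01] [[-95.27549387   0.99935294  13.70935554]] [0.61928784 0.02864037 1.54543391]
```

View pics/w3.png

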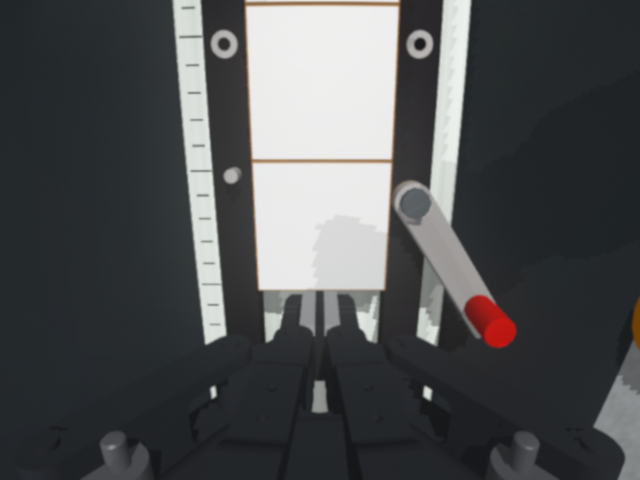

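apply_moves(
  steps=[
    [[0.004,0,0],[0,0,0],0],
    [[0.004,0,0],[0,0,0],0],
    [[0.004,0,0],[0,0,0],0],
    [[0.004,0,0],[0,0,0],0],
    [[0.004,0,0],[0,0,0],0],
    [[0.004,0,0],[0,0,0],0],
    [[0.004,0,0],[0,0,0],0],
    [[0.004,0,0],[0,0,0],0],
    [[0.003,0,0],[0,0,0],0],
    [[0.002,0,0],[0,0,0],0],
    [[0,0,0],[0,0,0],0],
    [[0,0,0],[0,0,0],0],
  ],
)

```text
time: 8.0
ee_pos: [585.2, -59.4, 13.8]
eef_rot: [-180.0, -0.0, 97.5]
wrist_force: [0.4, 0.1, 0.1]
opening: 0.001
```

Run:
```python
from h import *
pose=np.load("pose.npy")
s=robot.state();  print(s["time"],s["ee_pos"],s["eef_rot"],w2r([s["ee_pos"]],pose),s["wrist_force"])
c=robot.calibration("wrist"); p,d=robot.camera("wrist"); cv2.imwrite("pics/w4.png",p)
p,d=robot.camera("top");cv2.imwrite("pics/t4.png",cv2.resize(p[175:275,220:410],None,fx=4.2,fy=4.2,interpolation=cv2.INTER_CUBIC))
```

```text
8.0 [585.15521957 -59.40690595  13.80507745] [-1.79998174e+02 -1.35555728e-02  9.75033714e+01] [[-58.95158574   0.81302895  13.80507745]] [0.39177594 0.05666001 0.08961913]
```

View pics/w4.png

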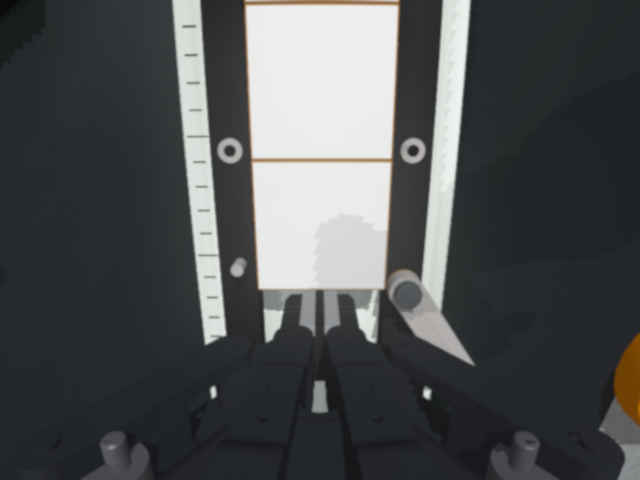

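View pics/t4.png

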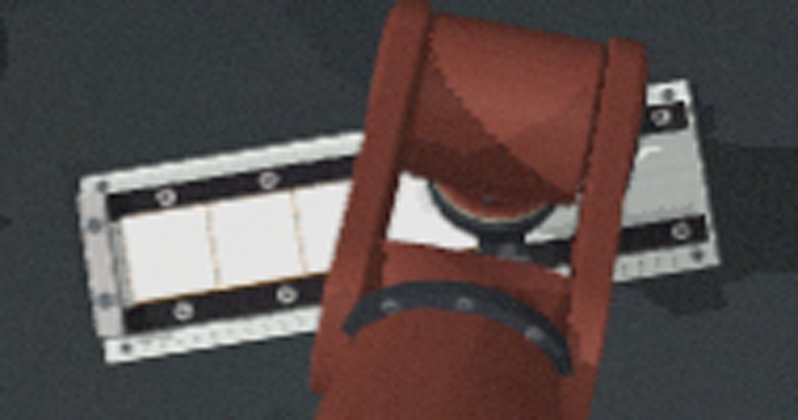

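apply_moves(
  steps=[
    [[0.002,0,0],[0,0,0],0],
    [[0.002,0,0],[0,0,0],0],
    [[0.001,0,0],[0,0,0],0],
    [[0.001,0,0],[0,0,0],0],
    [[0,0,0],[0,0,0],0],
  ],
)

```text
time: 8.6
ee_pos: [584.4, -53.4, 13.8]
eef_rot: [-180.0, -0.0, 97.5]
wrist_force: [0.4, -0.7, -0.3]
opening: -0.006
```

apply_moves(
  steps=[
    [[0.001,0,0],[0,0,0],0],
    [[0,0,0],[0,0,0],0],
  ],
)

```text
time: 8.8
ee_pos: [584.3, -52.5, 13.9]
eef_rot: [180.0, 0.0, 97.5]
wrist_force: [0.2, -0.2, 1.0]
opening: -0.002
```

apply_moves(
  steps=[
    [[0.001,0,0],[0,0,0],0],
    [[0,0,0],[0,0,0],0],
  ],
)

```text
time: 9.0
ee_pos: [584.2, -51.6, 13.8]
eef_rot: [180.0, 0.0, 97.5]
wrist_force: [0.1, -1.5, 0.1]
opening: -0.003
```

apply_moves(
  steps=[
    [[0.001,0,0],[0,0,0],0],
    [[0,0,0],[0,0,0],0],
  ],
)

```text
time: 9.2
ee_pos: [584.2, -51.1, 13.9]
eef_rot: [180.0, 0.1, 97.5]
wrist_force: [0.3, -2.3, -0.4]
opening: -0.003
```

apply_moves(
  steps=[
    [[0.001,0,0],[0,0,0],0],
    [[0,0,0],[0,0,0],0],
  ],
)

```text
time: 9.4
ee_pos: [584.3, -51.0, 14.1]
eef_rot: [180.0, 0.2, 97.5]
wrist_force: [0.6, -5.2, -0.0]
opening: -0.001
```

Run:
```python
from h import *
pose=np.load("pose.npy")
s=robot.state();  print(s["time"],s["ee_pos"],s["eef_rot"],w2r([s["ee_pos"]],pose),s["wrist_force"])
p,d=robot.camera("top");cv2.imwrite("pics/t5.png",cv2.resize(p[205:265,225:305],None,fx=9,fy=9,interpolation=cv2.INTER_CUBIC))
```

```text
9.4 [584.33360714 -51.02067884  14.05810358] [1.79960060e+02 1.52452582e-01 9.75479225e+01] [[-50.53020043   0.52299154  14.05810358]] [ 0.624485   -5.19367623 -0.04057532]
```

View pics/t5.png

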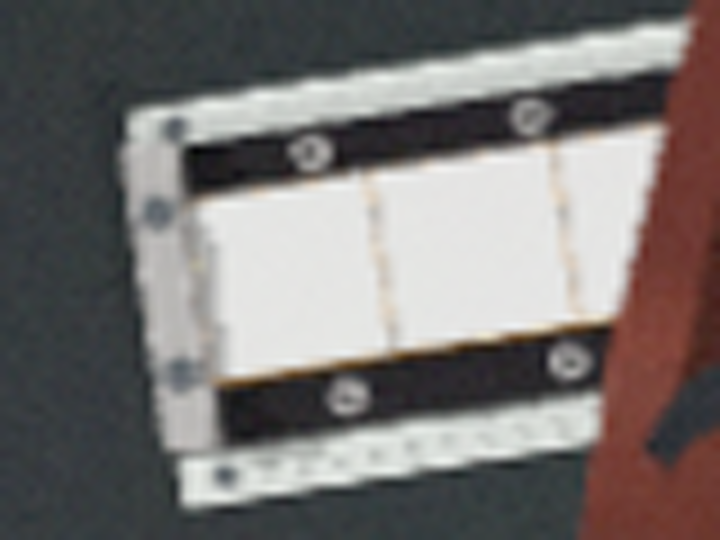

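apply_moves(
  steps=[
    [[0.001,0,0],[0,0,0],0],
    [[0,0,0],[0,0,0],0],
    [[0,0,0],[0,0,0],0],
    [[0,0,0],[0,0,0],0],
    [[0,0,0],[0,0,0],0],
  ],
)

```text
time: 9.95
ee_pos: [584.5, -51.0, 14.2]
eef_rot: [179.9, 0.2, 97.6]
wrist_force: [-0.2, -7.9, -0.9]
opening: -0.003
```

apply_moves(
  steps=[
    [[-0.003,0,0],[0,0,0],0],
    [[-0.004,0,0],[0,0,0],0],
    [[-0.01,0,0],[0,0,0],0],
    [[-0.013,0,0],[0,0,0],0],
    [[0,0,-0.02],[0,0,0],0],
    [[0,0,-0.03],[0,0,0],0],
    [[0,0,-0.03],[0,0,0],0],
    [[0,0,0],[0,0,0],0],
    [[0,0,0],[0,0,0],0],
    [[0,0,0],[0,0,0],0],
  ],
)

```text
time: 10.95
ee_pos: [586.5, -78.5, 92.4]
eef_rot: [-179.9, -0.1, 97.5]
wrist_force: [0.1, 0.4, -0.6]
opening: 0.003
```

Run:
```python
from h import *
pose=np.load("pose.npy")
s=robot.state();  print(s["time"],s["ee_pos"],s["eef_rot"],w2r([s["ee_pos"]],pose),s["wrist_force"])
c=robot.calibration("wrist"); p,d=robot.camera("wrist"); cv2.imwrite("pics/w6.png",p)
import pickle; pickle.dump(c,open("w6.pkl","wb"))
print(proj(r2w([[-40,25,26],[-40,-25,26],[-92.4,-63.1,45]],pose),c))
```

```text
10.95 [586.46090731 -78.473114    92.40388233] [-1.79858152e+02 -5.90235984e-02  9.74839151e+01] [[-78.02367501   2.02979539  92.40388233]] [ 0.11266005  0.44133357 -0.62060061]
[[280.37387132 187.62295655]
 [367.3024263  187.58955771]
 [434.7299085  284.82965955]]
```

View pics/w6.png

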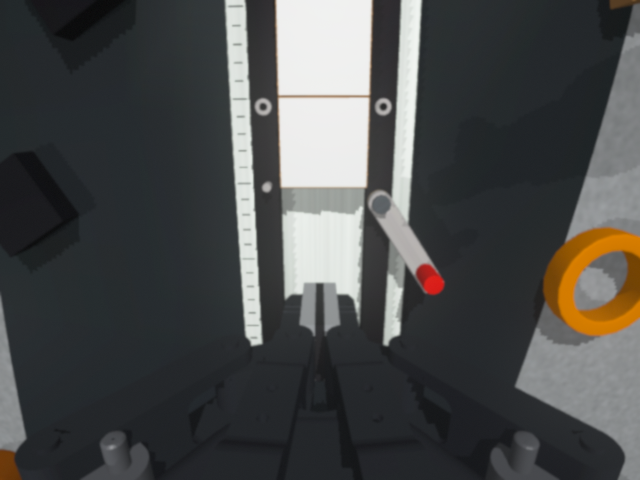

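apply_moves(
  steps=[
    [[-0.004,0.025,0],[0,0,0],0],
    [[-0.004,0.035,0],[0,0,0],0],
    [[-0.004,0.03,0],[0,0,0],0],
    [[-0.004,0.012,0],[0,0,0],0],
    [[0,0,0],[0,0,0],0],
    [[0,0,0.02],[0,0,0],0],
    [[0,0,0.02],[0,0,0],0],
    [[0,0,0.015],[0,0,0],0],
    [[0,0,0.006],[0,0,0],0],
    [[0,0,0],[0,0,0],0],
    [[0,0,0],[0,0,0],0],
  ],
)

```text
time: 12.1
ee_pos: [691.1, -81.0, 33.3]
eef_rot: [180.0, 0.0, 97.5]
wrist_force: [-1.4, -0.2, 0.5]
opening: 0.001
```

Run:
```python
from h import *
pose=np.load("pose.npy")
s=robot.state();  print(s["time"],s["ee_pos"],s["eef_rot"],w2r([s["ee_pos"]],pose),s["wrist_force"])
c=robot.calibration("wrist"); p,d=robot.camera("wrist"); cv2.imwrite("pics/w7.png",p)
p,d=robot.camera("side"); cv2.imwrite("pics/s7.png",cv2.resize(p[180:330,250:410],None,fx=4,fy=4,interpolation=cv2.INTER_CUBIC))
```

```text
12.1 [691.11082399 -80.9987779   33.30298931] [1.79964908e+02 1.42021911e-02 9.75079284e+01] [[ -94.31006711 -101.37589823   33.30298931]] [-1.39662819 -0.21425649  0.50734847]
```

View pics/w7.png

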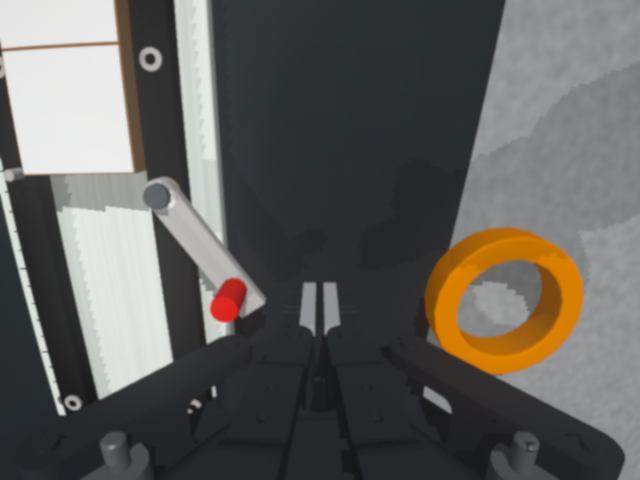

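View pics/s7.png

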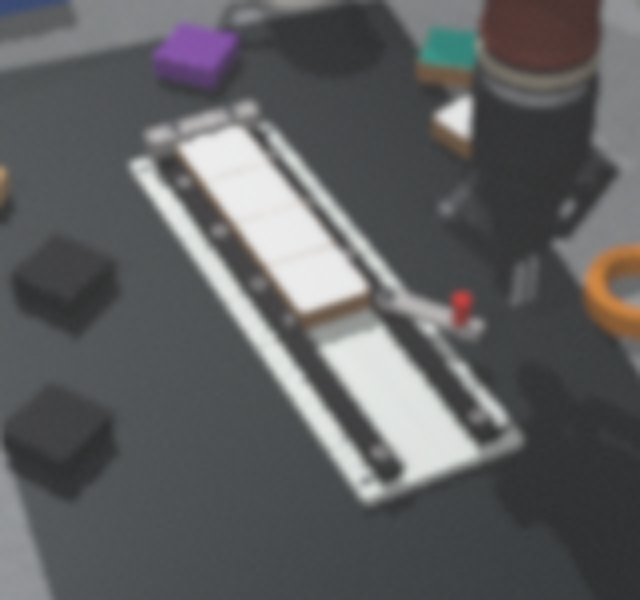

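apply_moves(
  steps=[
    [[0,-0.006,0.002],[0,0,0],0],
    [[0,-0.007,0],[0,0,0],0],
    [[0,-0.006,0],[0,0,0],0],
    [[0,-0.006,0],[0,0,0],0],
    [[0,-0.006,0],[0,0,0],0],
    [[0,-0.006,0],[0,0,0],0],
    [[0,-0.006,0],[0,0,0],0],
    [[0,0,0],[0,0,0],0],
  ],
)

```text
time: 13.0
ee_pos: [646.7, -86.3, 30.4]
eef_rot: [-179.9, -0.1, 97.5]
wrist_force: [-0.0, 0.1, -0.7]
opening: 0.007
```

Run:
```python
from h import *
pose=np.load("pose.npy")
s=robot.state();  print(s["time"],s["ee_pos"],s["eef_rot"],w2r([s["ee_pos"]],pose),s["wrist_force"])
c=robot.calibration("wrist"); p,d=robot.camera("wrist"); cv2.imwrite("pics/w8.png",p)
```

```text
13.0 [646.65974209 -86.31060521  30.38283194] [-1.79874071e+02 -5.96134364e-02  9.74843161e+01] [[-93.72127445 -56.6124364   30.38283194]] [-0.01433065  0.05558194 -0.66147462]
```

View pics/w8.png

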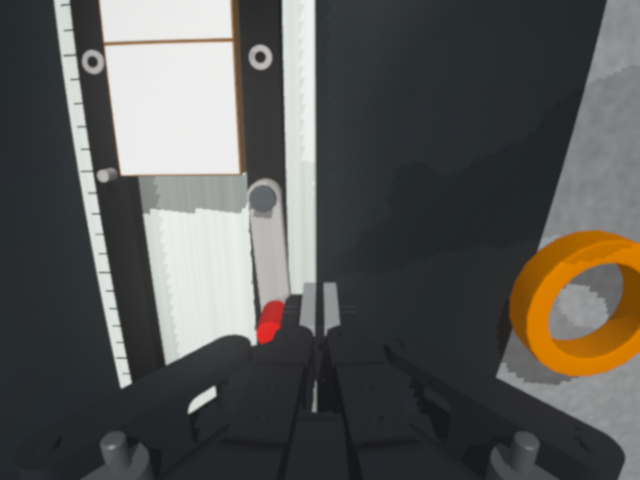

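apply_moves(
  steps=[
    [[0,-0.006,0],[0,0,0],0],
    [[0,-0.006,0],[0,0,0],0],
    [[0,-0.006,0],[0,0,0],0],
    [[0,-0.006,0],[0,0,0],0],
    [[0,-0.005,0],[0,0,0],0],
    [[0,-0.005,0],[0,0,0],0],
    [[0,-0.004,0],[0,0,0],0],
    [[0,-0.003,0],[0,0,0],0],
    [[0,0,0],[0,0,0],0],
  ],
)

```text
time: 13.95
ee_pos: [607.2, -92.0, 30.8]
eef_rot: [-180.0, 0.0, 97.5]
wrist_force: [0.7, 0.5, -0.1]
opening: 0.001
```

apply_moves(
  steps=[
    [[0,0.005,0],[0,0,0],0],
    [[-0.005,0.003,0],[0,0,0],0],
    [[-0.01,0,0],[0,0,0],0],
    [[-0.01,0,0],[0,0,0],0],
    [[0,0,0],[0,0,0],0],
    [[0,0,0],[0,0,0],0],
  ],
)

```text
time: 14.55
ee_pos: [618.7, -116.3, 30.7]
eef_rot: [-180.0, -0.0, 97.4]
wrist_force: [0.0, 0.2, 0.7]
opening: -0.0
```

Run:
```python
from h import *
pose=np.load("pose.npy")
s=robot.state();  print(s["time"],s["ee_pos"],s["eef_rot"],w2r([s["ee_pos"]],pose),s["wrist_force"])
c=robot.calibration("wrist"); p,d=robot.camera("wrist"); cv2.imwrite("pics/w9.png",p)
```

```text
14.55 [ 618.66868622 -116.33244808   30.70356003] [-1.79984747e+02 -1.25256448e-02  9.74370645e+01] [[-119.79509131  -24.91123243   30.70356003]] [0.0137678  0.16375081 0.6699544 ]
```

View pics/w9.png

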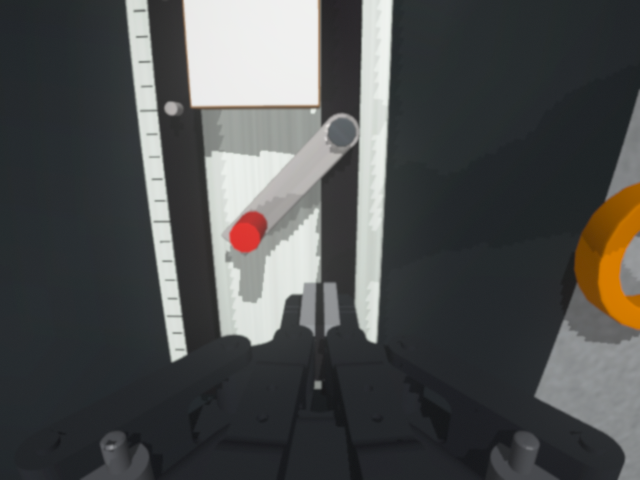

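apply_moves(
  steps=[
    [[0,-0.012,0],[0,0,0],0],
    [[0,-0.014,0],[0,0,0],0],
    [[0,-0.01,0],[0,0,0],0],
    [[0.006,0,0],[0,0,0],0],
    [[0.006,0,0],[0,0,0],0],
    [[0.006,0,0],[0,0,0],0],
    [[0.005,0,0],[0,0,0],0],
    [[0.005,0,0],[0,0,0],0],
    [[0.005,0,0],[0,0,0],0],
    [[0,0,0],[0,0,0],0],
  ],
)

```text
time: 15.6
ee_pos: [575.0, -89.5, 30.1]
eef_rot: [-179.5, 0.1, 97.6]
wrist_force: [-0.0, -1.1, -1.1]
opening: 0.003
```

Run:
```python
from h import *
pose=np.load("pose.npy")
s=robot.state();  print(s["time"],s["ee_pos"],s["eef_rot"],w2r([s["ee_pos"]],pose),s["wrist_force"])
c=robot.calibration("wrist"); p,d=robot.camera("wrist"); cv2.imwrite("pics/w10.png",p)
```

```text
15.6 [574.98380211 -89.51317184  30.06727797] [-1.79504978e+02  1.15380221e-01  9.75802553e+01] [[-87.45599359  14.86093669  30.06727797]] [-0.04094763 -1.13956986 -1.13714395]
```

View pics/w10.png

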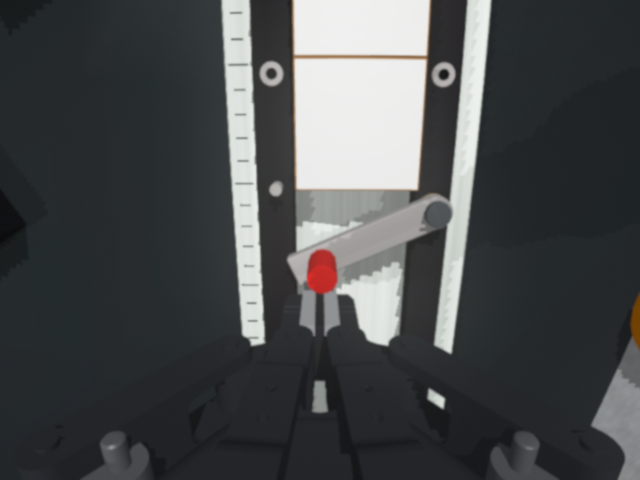

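Keeper is at about 1.2 rad, with the post at (322,272) centred ahead of the fingers. I'll push on to its limit.

apply_moves(
  steps=[
    [[0.004,0,0],[0,0,0],0],
    [[0.004,0,0],[0,0,0],0],
    [[0.004,0,0],[0,0,0],0],
    [[0.003,0,0],[0,0,0],0],
    [[0.002,0,0],[0,0,0],0],
    [[0,0,0],[0,0,0],0],
  ],
)

```text
time: 16.25
ee_pos: [576.8, -70.0, 30.9]
eef_rot: [180.0, -0.0, 97.5]
wrist_force: [-0.1, -0.1, 0.5]
opening: -0.002
```

apply_moves(
  steps=[
    [[0.0015,0,0],[0,0,0],0],
    [[0.001,0,0],[0,0,0],0],
    [[0,0,0],[0,0,0],0],
  ],
)

```text
time: 16.55
ee_pos: [576.3, -68.2, 30.8]
eef_rot: [180.0, -0.0, 97.5]
wrist_force: [0.4, 1.1, 1.4]
opening: -0.0
```

apply_moves(
  steps=[
    [[0.001,0,0],[0,0,0],0],
    [[0,0,0],[0,0,0],0],
  ],
)

```text
time: 16.75
ee_pos: [576.2, -67.6, 30.9]
eef_rot: [180.0, 0.0, 97.5]
wrist_force: [-0.1, -1.4, 0.7]
opening: 0.003
```

Run:
```python
from h import *
pose=np.load("pose.npy")
s=robot.state();  print(s["time"],s["ee_pos"],s["eef_rot"],w2r([s["ee_pos"]],pose),s["wrist_force"])
c=robot.calibration("wrist"); p,d=robot.camera("wrist"); cv2.imwrite("pics/w11.png",p)
```

```text
16.75 [576.15180407 -67.55459862  30.86022953] [1.79995567e+02 2.90695646e-02 9.75132083e+01] [[-65.84252682  10.81109463  30.86022953]] [-0.05932021 -1.44906493  0.65401362]
```

View pics/w11.png

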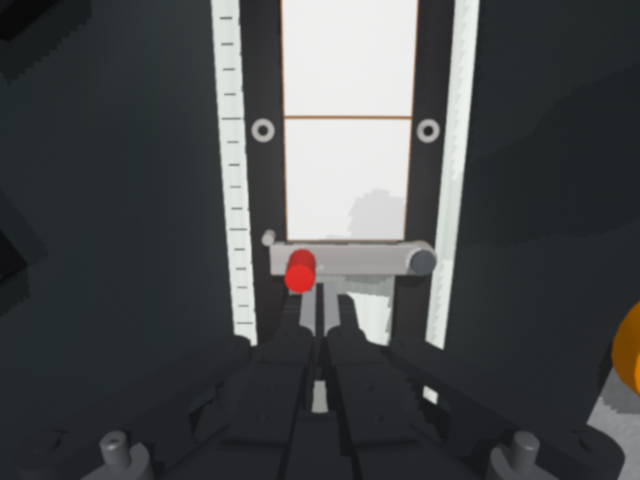

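apply_moves(
  steps=[
    [[0.001,0,0],[0,0,0],0],
    [[0,0,0],[0,0,0],0],
  ],
)

```text
time: 17.0
ee_pos: [576.1, -67.2, 30.9]
eef_rot: [180.0, 0.1, 97.5]
wrist_force: [-0.3, -4.3, -0.8]
opening: 0.0
```

apply_moves(
  steps=[
    [[0.001,0,0],[0,0,0],0],
    [[0,0,0],[0,0,0],0],
    [[0,0,0],[0,0,0],0],
  ],
)

```text
time: 17.3
ee_pos: [576.1, -67.1, 31.0]
eef_rot: [180.0, 0.2, 97.6]
wrist_force: [-0.1, -7.1, -1.1]
opening: 0.001
```

The tip has stalled and the force is rising to 7 N, so the keeper is at its limit. Next I back off, lift and check.

apply_moves(
  steps=[
    [[-0.004,0,0],[0,0,0],0],
    [[-0.008,0,0],[0,0,0],0],
    [[-0.018,0,0],[0,0,0],0],
    [[0,0,-0.02],[0,0,0],0],
    [[0,0,-0.04],[0,0,0],0],
    [[-0.01,0,-0.04],[0,0,0],0],
    [[-0.03,0,-0.04],[0,0,0],0],
    [[-0.03,0,-0.03],[0,0,0],0],
    [[0,0,0],[0,0,0],0],
    [[0,0,0],[0,0,0],0],
  ],
)

```text
time: 18.3
ee_pos: [589.4, -165.9, 201.8]
eef_rot: [179.9, 0.0, 97.4]
wrist_force: [-0.6, 0.4, -0.4]
opening: -0.002
```

Run:
```python
from h import *
pose=np.load("pose.npy")
s=robot.state();  print(s["time"],s["ee_pos"],w2r([s["ee_pos"]],pose),s["wrist_force"])
c=robot.calibration("wrist"); p,d=robot.camera("wrist"); cv2.imwrite("pics/w12.png",p); 
import pickle; pickle.dump(c,open("w12.pkl","wb"))
print(np.round(proj(r2w([[-49.5,18.25,45],[-49.5,-33.75,25],[-40,25,26],[-40,-25,26],[10,25,26]],pose),c),1).tolist())
p,d=robot.camera("side"); cv2.imwrite("pics/s12.png",cv2.resize(p[180:330,250:410],None,fx=4,fy=4,interpolation=cv2.INTER_CUBIC))
```

```text
18.3 [ 589.4091358  -165.85584893  201.84213031] [[-165.03352707   10.61583404  201.84213031]] [-0.6185515   0.3892889  -0.36375589]
[[309.0, 66.8], [373.5, 70.6], [301.0, 57.9], [363.2, 57.9], [300.2, -10.3]]
```

View pics/w12.png

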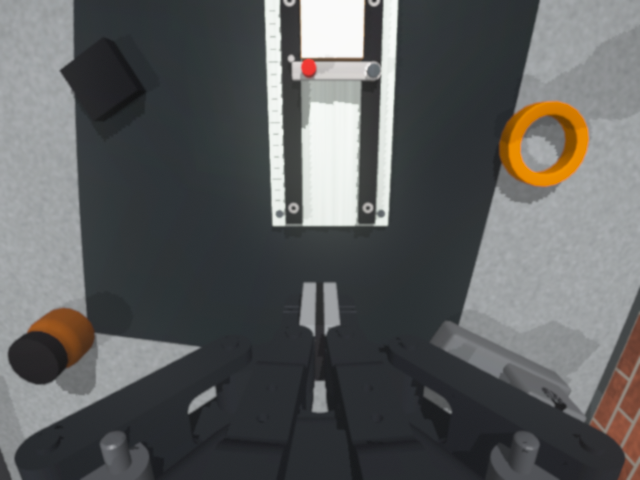

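View pics/s12.png

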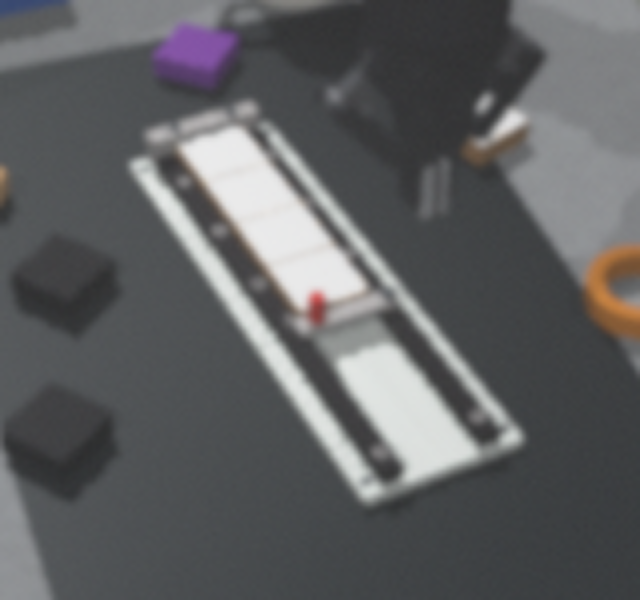

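The post is at (309,68), where a shut keeper should put it (309,67). The back edge of the last blank is at row 58, as predicted for home. Handing in.

```bash
python3 -c "
from workcell import robot
print(robot.close_job(), robot.state()['time'])"
```

```text
the job is handed in; nothing more can be done
the job is handed in; nothing more can be done
```

The row of four is home against the end stop and the keeper is fully shut. I handed the job in at about 18.4 s on the robot's clock; no verdict is reported.

- **Row:** I pushed it about 84 mm with the shut fingertips on the last blank's back face only. At the stop the tip stalled while the wrist force rose to 8 N. The last blank's back edge then appeared at x = −40 mm, within about a pixel of prediction, and the side view shows four touching blanks against the stop.
- **Keeper:** I swung it shut by the red post in two pushes, first across the channel and then towards the stop. It stalled at its limit at about 7 N. After backing off, the post was within about a pixel of its fully shut place.
- **Other things:** The arm touched nothing else that I could see. In the last pictures the tape, jar, spare blank and dark blocks in view looked unmoved. I did not measure their positions again, and the mug, bottle and roller were not in those views.
- **Disagreements:** The rail position from the top and side cameras differed by about 3.5 mm. I used the combined fit, and the wrist camera agreed with it to 1–2 mm. No check failed.

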